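# Index the rosette jig to its third stop and hold it

### The arm

A 7-joint arm with a two-finger parallel gripper is mounted at the origin on the work surface. World frame = base frame: x ahead of the robot, y to its left, z up, the work surface at z = 0. Lengths are in m, angles in rad, forces in N, time in s.
With the tool pointing down it reaches from about 0.375 to 0.925 m from the base axis. Payload 3.1 kg.
Tool frame: the origin (TCP) lies on the centre line of the jaws, within the pads' length; the fingertips stand 22 mm ahead of it and the grasp point (between the pads) lies 3 mm ahead of it (tip_reach is the distance from the TCP to the fingertips, in m); z points along the fingers, y is the direction in which the jaws open and shut (so a half turn about z gives the same grasp; the last joint's range is limited). The gripper opens to 85 mm and grips with 20 to 120 N. Pads are 22 mm wide; open, the fingers measure 114 mm over their backs; the gripper's body (76 mm by 85 mm) begins 54 mm behind the grasp point. The pads swing forward as they close: fully open they stand 13 mm farther back than shut.
Start: joints at [-1.396, 0.383, 0.044, 1.598, -0.018, 1.161, -0.05], TCP at [0.175, 0.626, 0.253] pointing down, gripper open.
Joint ranges: [-2.61, 2.61], [-0.41, 2.15], [-1.48, 1.57], [0, 2.5], [-1.57, 4.71], [0.05, 1.97], [-2.85, 2.85]. Speed limits (rad/s): [2.79, 2.79, 3.14, 3.14, 3.14, 3.14, 3.14].

### API

Orientations are given as a unit quaternion [w, x, y, z].
In Python, from workcell import * gives the robot as it stands. Calls block until the motion is done:
- goto(position, orientation): joint-space move of the TCP to a pose.
- servo_line(position, vel=0.15, orientation=None): straight line of the TCP; orientation=None keeps the orientation; vel is the mean speed in m/s.
- goto_joints(angles): joint-space move.
- let_go() and clamp(): open the fingers fully, or close them until they stop; the grip force is fixed at half the most.
- dwell(seconds).
- solve_ik(position, orientation): joint angles nearest the present ones, or None.
- grab_frame(name): name is "side" or "top"; returns (picture, depth): 420x560x3 uint8, blue, green, red; 420x560 float32, m along the optical axis (not along the pixel's ray), 0 where there is no reading.
- camera_params(name): a dict with "fx", "fy", "cx", "cy" (pixels), "R" (3x3) and "t" (3): a world point X has camera coordinates R X + t. Camera axes: x right, y down, z forward; pixel columns grow to the right and rows downward; lengths in m; the calibration is good to about 2 mm. A picture is of the moment at which its call begins. camera_params takes no time and is no camera call.
A pose or a line that the arm cannot do raises Unreachable and nothing moves.
- hand_in(): hands the job in, once; it reports no verdict.
Readings, each from a call of its own:
- current_t(): time.
- current_q(): joint angles.
- current_joint_vel(): joint speeds.
- current_joint_torque(): joint torques, N m.
- current_position(): TCP position.
- current_ee_rot(): TCP orientation.
- current_contact_force(): force on the tool from outside, world axes, zero at the start.
- current_ft_torque(): the same for the moment, N m.
- current_finger_gap(): opening from 0.0 (shut) to 1.0 (fully open).
Only numpy, scipy, OpenCV 4.12 (cv2) and the standard library are available. Lean on these libraries where they do the work, as an engineer would, in place of code of your own. Each camera call takes 0.05 s, during which the arm holds its last target.

### The job

On the rosette indexing jig, slide the transport lock away from the dial all the way to its end stop, then grip the black bar knob and turn it clockwise (seen from above), counting three clicks from home to the third stop, without running on past it. Finish while still holding the knob steady between the fingers in the third stop, as if for the cutter to run: do not let go at the end. Leave the lock open and the other things on the bench where they are.

Things in the scene. Friction and masses are not known exactly. Their poses are not given: they have to be found in the camera images.
- jig: rosette indexing jig, fixed to the bench: plywood board 220 (x) x 360 (y) x 20 mm with a round dividing dial and a sliding lock. Origin: centre of the board's underside, on the bench; z up, y from dial to lock. Dial axis: x 0, y -75 mm. The lock's grip slides along x 0, y +36.5 to +91.5 mm between two rails (tops 40 mm above the bench) to a crosswise stop block (top 44 mm).
- index_knob (a point): centre of the underside of the indexing knob: a black bar 60 mm long x 16 mm wide x 34 mm high on the dial's hub, centred on the dial's axis, foot 60 mm and top 94 mm above the bench. It turns as one piece with the dial. Axes: z up, y along the fork; the bar's length lies 0.6 rad anticlockwise (from above) from this x axis, which at home is the jig's x axis.
- fork (a point): outer end of the steel two-pronged fork that sticks out 18 mm from the rim of the dial; between the prongs, 86 mm from the dial's axis, 46 mm above the bench. The dial is an aluminium disc 136 mm across, its top 46 mm above the bench, with a wooden rosette on it. At home the fork points along the jig's +y, at the lock. Ticks on the board show where it points at home and at stops 1 to 5.
- dial (a joint): turn of dial and knob, rad, growing clockwise seen from above. Starts at the home stop, 0; stops every 0.3927 (22.5 degrees), so the third is 1.178; travel ends just past the fifth. Between stops it resists with up to 0.10 to 0.17 N m, most a quarter-click on, nothing half-way, then pulls into the next stop. It stays in a stop by itself. It cannot turn while the lock's tongue is in the fork.
- lock_top (a point): centre of the top of the lock's grip: a black block 26 mm (jig x) x 22 mm (jig y) x 43 mm high, its top 89 mm and its foot 46 mm above the bench, sides upright; under it a steel carriage with a flat tongue that reaches into the dial's fork
- lock (a joint): travel of the lock, m, growing along the jig's +y, away from the dial. It starts between 0 and 0.010, tongue in the fork; the tongue is clear of the fork from 0.020 on; the end stop is at 0.055. It slides with about 2 N and stays where it is left.
- brass_weight: bystander, to be left alone: brass cylinder 32 mm in diameter, 40 mm high, on the jig's board
- vee_block: bystander, to be left alone: steel block 30 x 45 x 22 mm, on the jig's board
- glue_bottle: bystander, to be left alone: white bottle 52 mm in diameter, 140 mm high, standing beside the jig
- spare_rosette: bystander, to be left alone: dark wooden ring 104 mm across, 8 mm thick, lying beside the jig
- sanding_block: bystander, to be left alone: cork block 55 x 100 x 32 mm beside the jig
- screwdriver: bystander, to be left alone: screwdriver 170 mm long lying beyond the jig
- tuner_jar: bystander, to be left alone: small jar 56 mm in diameter, 60 mm high, beside the jig

How it is judged:
On the way, in this order (a step that is already met when the one before it is completed fails the run):
1. the transport lock is slid to its end stop (value of joint lock above 0.051 m), for 0.2 s.
2. the fingers hold the knob in the third stop (value of joint dial between 1.058 and 1.298 rad and contact force between the fingers and dial_c4 above 2 N), for 0.3 s.
At the end, for the whole second after the job is handed in: the lock is within 5 mm of its end stop; the dial is within 0.12 rad (7 degrees) of its third stop and still; the fingers grip the knob with more than 2 N (all of step 2 and value of joint lock above 0.05 m and velocity of joint dial between -0.1 and 0.1 rad/s); the arm keeps its last pose, push and grip.
It fails at once if the dial was turned half a click or more past the third stop (value of joint dial above 1.374 rad).
It fails at once if a bystander was moved by more than 20 mm (distance of any of brass_weight, vee_block, glue_bottle, spare_rosette, sanding_block, screwdriver, tuner_jar from where it was at the start of the episode above 0.02 m).
It also fails if it takes over 45 s, if anything falls off the work surface, if the arm or the gripper's body presses on something with over 40 N, if the wrist force passes 120 N, or if a joint passes its speed limit or range.

## Working session

There is one attempt and no reset: what is moved stays moved. The work goes in short steps, each a Python script; the robot and the scene stay as the last script left them, time stands still between calls to the robot, and variables do not carry over. Pictures are saved under pics/ and viewed, and the job is handed in when it is done.

```bash
mkdir -p pics; ls; python3 - <<'E'
from workcell import *
import cv2,numpy as np
for n in ("side","top"):
    p,d=grab_frame(n); cv2.imwrite(f"pics/{n}0.png",p); np.save(f"{n}0.npy",d)
    print(n,camera_params(n))
print(current_t(),current_position(),current_ee_rot(),current_finger_gap())
E
```

```text
pics
side {'fx': 427.3054663539472, 'fy': 427.3054663539472, 'cx': 280.795798826857, 'cy': 209.64113059370254, 'R': array([[-0.95334654, -0.30181032, -0.00639547],
       [-0.14202249,  0.4671083 , -0.87271957],
       [ 0.26638315, -0.83109589, -0.48817993]]), 't': array([0.56300131, 0.13089976, 0.92122475])}
top {'fx': 483.3457813999878, 'fy': 483.3457813999878, 'cx': 280.56176797422177, 'cy': 213.28870362003664, 'R': array([[-0.01352273, -0.99989809, -0.0045756 ],
       [-0.99673742,  0.01384386, -0.07951644],
       [ 0.07957168,  0.00348539, -0.99682305]]), 't': array([0.05774536, 0.56866238, 1.2966031 ])}
0.1 [0.17492554 0.62517864 0.25202253] [-1.02791361e-04  1.35958518e-01  9.90713822e-01 -1.18057505e-03] 1.001600456724927
```

View pics/top0.png

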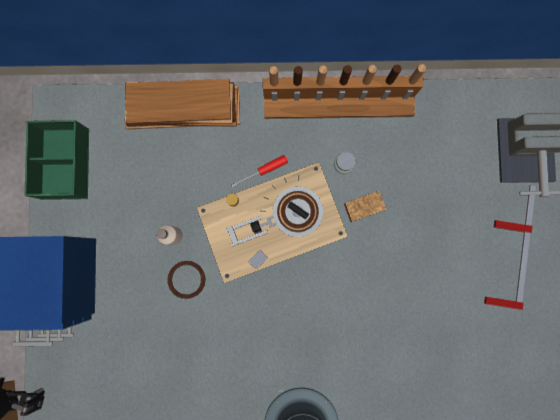

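View pics/side0.png

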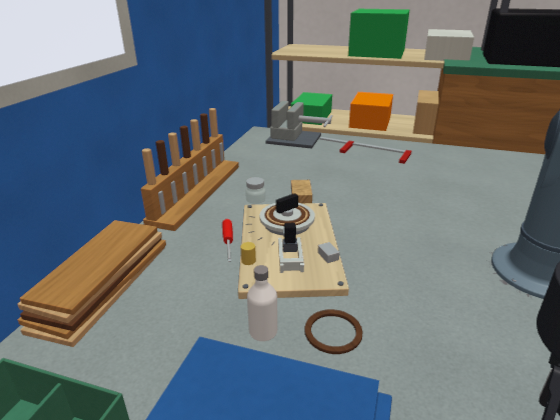

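The top view shows the board centred near (272,222), dial and black knob near (298,211), lock grip near (256,227). The bottle (168,235) and jar (345,162) stand beside the board. Next I'll measure these.

```bash
cat > h.py <<'E'
import cv2,numpy as np
from workcell import *
def ray(n,uv,z):
    c=camera_params(n);R=np.array(c["R"]);t=np.array(c["t"])
    d=R.T@np.array([(uv[0]-c["cx"])/c["fx"],(uv[1]-c["cy"])/c["fy"],1.]);o=-R.T@t
    return o+d*(z-o[2])/d[2]
def proj(n,X):
    c=camera_params(n);p=np.array(c["R"])@np.array(X)+np.array(c["t"])
    return np.array([c["fx"]*p[0]/p[2]+c["cx"],c["fy"]*p[1]/p[2]+c["cy"]])
def jigpose(n,I):
    pass
E
python3 - <<'E'
from h import *
p=cv2.imread("pics/top0.png")
cv2.imwrite("pics/topz.png",cv2.resize(p[145:295,180:380],None,fx=4,fy=4,interpolation=cv2.INTER_CUBIC))
h=cv2.cvtColor(p,cv2.COLOR_BGR2HSV)
m=cv2.inRange(h,(8,40,120),(28,160,255)); m[:150]=0;m[290:]=0;m[:,:190]=0;m[:,350:]=0
m=cv2.morphologyEx(m,cv2.MORPH_OPEN,np.ones((3,3)))
c=max(cv2.findContours(m,0,2)[0],key=cv2.contourArea)
hull=cv2.convexHull(c);r=cv2.minAreaRect(hull);b=cv2.boxPoints(r);print(b)
W=np.array([ray("top",q,0.02) for q in b]);print(W, W.mean(0))
print(np.linalg.norm(W-np.roll(W,1,0),axis=1))
for k in range(4):
    e=W[(k+1)%4]-W[k]; print(np.degrees(np.arctan2(e[1],e[0])))
# dark blobs
dm=cv2.inRange(h,(0,0,0),(179,255,50)); dm[:150]=0;dm[290:]=0;dm[:,:200]=0;dm[:,350:]=0
for c in cv2.findContours(dm,0,2)[0]:
    if cv2.contourArea(c)>15:
        r=cv2.minAreaRect(c);print(r,ray("top",r[0],.094),ray("top",r[0],.089))
s=cv2.imread("pics/side0.png")
cv2.imwrite("pics/sidez.png",cv2.resize(s[170:310,200:380],None,fx=4,fy=4,interpolation=cv2.INTER_CUBIC))
E
```

```text
[[194.9452  206.52057]
 [318.67123 160.12332]
 [347.274   236.39728]
 [223.54794 282.79453]]
[[ 0.5914878   0.2843367   0.02      ]
 [ 0.71527929 -0.0571553   0.02      ]
 [ 0.50397237 -0.13085428  0.02      ]
 [ 0.38311053  0.20676635  0.02      ]] [0.5484625  0.07577337 0.02      ]
[0.22234713 0.363237   0.22379043 0.35860184]
-70.0743241837273
-160.77240572816453
109.69641226444463
20.418244715566217
((255.46551513671875, 226.41378784179688), (9.656157493591309, 7.242117881774902), 68.19859313964844) [0.5306869  0.11482094 0.094     ] [0.53095327 0.11510018 0.089     ]
((297.5838928222656, 209.80873107910156), (21.381954193115234, 5.57077693939209), 34.99202346801758) [0.57212063 0.00561232 0.094     ] [0.57255354 0.00545261 0.089     ]
```

View pics/topz.png

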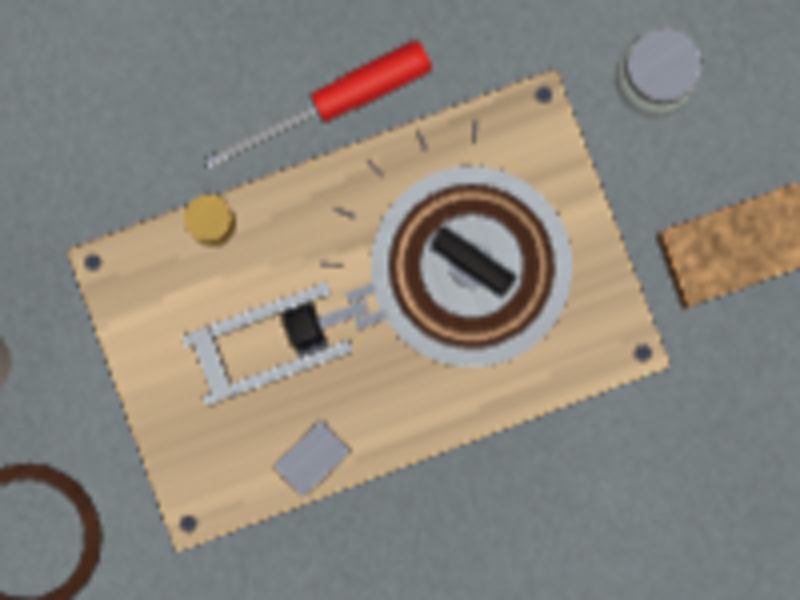

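View pics/sidez.png

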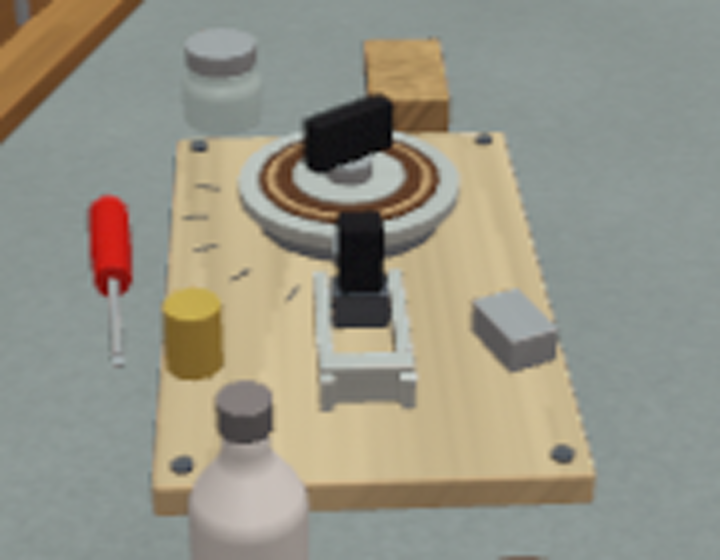

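```bash
cat >> h.py <<'E'
from scipy.spatial.transform import Rotation as Ro
TH=np.radians(109.8); Y=np.array([np.cos(TH),np.sin(TH),0]); X=np.array([np.sin(TH),-np.cos(TH),0])
C=np.array([0.548,0.0758,0]); AX=C-0.075*Y
def J(x,y,z): return C+x*X+y*Y+np.array([0,0,z])
def quat(deg):
    a=np.radians(deg);c,s=np.cos(a),np.sin(a)
    q=Ro.from_matrix(np.array([[-s,c,0],[c,s,0],[0,0,-1]]).T).as_quat()
    return np.array([q[3],q[0],q[1],q[2]])
def tojig(P): d=np.array(P)-C; return d@X,d@Y
E
python3 - <<'E'
from h import *
print("AX",AX)
print("bottle cap",tojig(ray("top",(163,236),.14)),"brass",tojig(ray("top",(232.5,199.5),.06)),"vee",tojig(ray("top",(258,259.5),.042)),"lock",tojig(ray("top",(255.5,226.4),.089)),"knob",tojig(ray("top",(297.6,209.8),.094)))
# side: black blobs
s=cv2.imread("pics/side0.png");hs=cv2.cvtColor(s,cv2.COLOR_BGR2HSV)
m=cv2.inRange(hs,(0,0,0),(179,255,40));m[:190]=0;m[260:]=0;m[:,:270]=0;m[:,305:]=0
for c in cv2.findContours(m,0,2)[0]:
    if cv2.contourArea(c)>20:
        M=cv2.moments(c);print("side",M['m10']/M['m00'],M['m01']/M['m00'],cv2.boundingRect(c))
print("pred knob c",proj("side",J(0,-.075,.077)),"lock mid",proj("side",J(0,.0425,.0675)), "lock top pred top", proj("top",J(0,.0425,.089)),"knobtop",proj("top",J(0,-.075,.094)))
for nm,P,al in (("lock",J(0,.0425,.078),[19.8,199.8]),("knob",J(0,-.075,.088),[144.2,-35.8])):
    for a in al:
        r=solve_ik(P,quat(a)); print(nm,a,None if r is None else np.round(r,2))
E
```

```text
AX [0.57340534 0.00523394 0.        ]
bottle cap (np.float64(0.05209431946795432), np.float64(0.2639716458932175)) brass (np.float64(0.08794871186673628), np.float64(0.07604121419844849)) vee (np.float64(-0.08477868847339592), np.float64(0.06877104780796603)) lock (np.float64(-0.002724380402608818), np.float64(0.04265520161223563)) knob (np.float64(-0.0010740519957395701), np.float64(-0.0742557614129337))
side 289.81086142322096 232.93539325842696 (284, 223, 12, 21)
side 286.73333333333335 203.19663299663299 (276, 195, 22, 18)
pred knob c [286.70635182 203.30987372] lock mid [289.44751868 232.64552355] lock top pred top [255.1903855 225.3943461] knobtop [297.72225787 209.31126117]
lock 19.8 [-0.74  0.46  0.53  2.   -0.33  0.77  0.34]
lock 199.8 [-1.26  1.03  1.37  2.01 -1.13  1.18 -2.19]
knob 144.2 [-0.4   0.47  0.39  1.92 -0.24  0.8   2.63]
knob -35.8 [-0.66  0.54  0.72  1.93 -0.48  0.84 -0.31]
```

```bash
python3 - <<'E'
from h import *
q=quat(19.8)
goto(J(0,.0427,.20),q)
servo_line(J(0,.0427,.081),vel=.12)
print(current_t(),tojig(current_position()),current_position()[2],current_contact_force())
clamp()
print(current_t(),current_finger_gap(),tojig(current_position()),current_contact_force())
p,_=grab_frame("side");cv2.imwrite("pics/s1.png",p[130:330,180:420])
cv2.imwrite("pics/s1.png",cv2.resize(p[130:330,180:420],None,fx=3,fy=3))
E
```

```text
3.475 (np.float64(0.0008061749886642982), np.float64(0.04251934109866784)) 0.08177603718496224 [-0.26695391 -0.06377923  1.0581677 ]
4.0583 0.29241122015232124 (np.float64(-0.0010757391317543878), np.float64(0.04274678316670692)) [-4.27867751 -0.4728758   6.01115167]
```

View pics/s1.png

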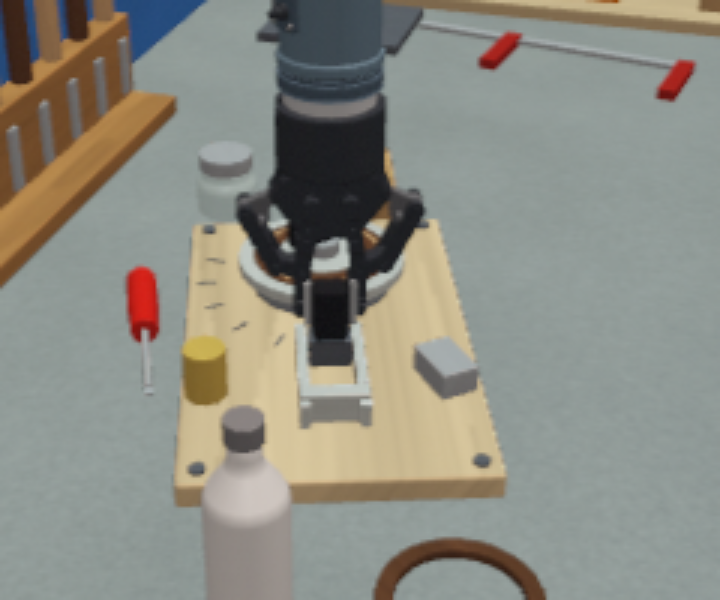

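The pads hold the lock grip at about (330,310) in this crop. Next I slide it, watching the force for the end stop.

```bash
python3 - <<'E'
from h import *
y=.086
servo_line(J(-.001,y,.081),vel=.06)
f0=current_contact_force()@Y; print(y,f0,tojig(current_position()))
while y<.099:
    y+=.0015; servo_line(J(-.001,y,.081),vel=.03); f=current_contact_force()@Y; print(round(y,4),f,tojig(current_position())[1])
    if f<f0-10: break
dwell(.3)
print(current_t())
p,_=grab_frame("side");cv2.imwrite("pics/s2.png",cv2.resize(p[130:330,180:420],None,fx=3,fy=3))
E
```

```text
0.086 -0.23169695896558634 (np.float64(-0.0011617803988700096), np.float64(0.08722294234460587))
0.0875 -1.9323945050097955 0.08803392478404135
0.089 -0.9368564332510796 0.08928639909940252
0.0905 -3.465444232171345 0.08977237837374746
0.092 -4.281598952964456 0.08987741708182653
0.0935 -7.176304478538586 0.08994935196986628
0.095 -9.01918234430168 0.09009372616105743
0.0965 -10.596378071932167 0.09016574265313695
7.0333
```

View pics/s2.png

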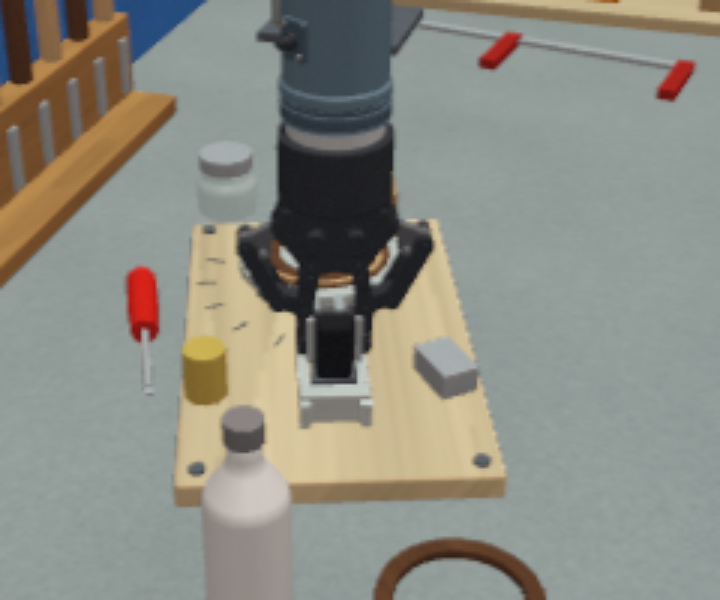

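The carriage sits against the stop block at about (335,390), with the TCP stalled and the force rising, so it's at the end stop. I'll relieve the push, release, and check while moving to the knob.

```bash
python3 - <<'E'
from h import *
servo_line(J(-.001,.092,.081),vel=.05)
let_go()
servo_line(J(-.001,.092,.17),vel=.15)
P=J(-.0005,-.0748,.17)
goto(P,quat(-35.8))
print(current_t(),tojig(current_position()),np.round(current_q(),3))
for n in("side","top"):
    p,_=grab_frame(n)
    r=p[130:330,180:420] if n=="side" else p[145:295,180:380]
    cv2.imwrite(f"pics/{n}3.png",cv2.resize(r,None,fx=3,fy=3))
    cv2.imwrite(f"pics/{n}3raw.png",p)
s=cv2.imread("pics/side3raw.png");print(proj("side",J(0,.0915,.089)),proj("top",J(0,.0915,.089)))
E
```

```text
9.4 (np.float64(-0.0012882724524843543), np.float64(-0.07430724937485617)) [-0.739  0.427  0.805  1.892 -0.367  0.98  -0.393]
[290.82977102 236.52344036] [237.42259272 232.0517439 ]
```

View pics/side3.png

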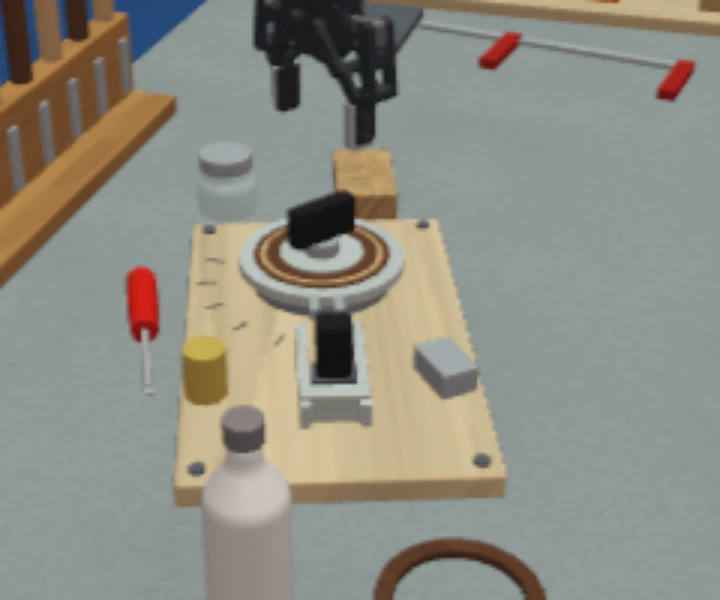

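View pics/top3.png

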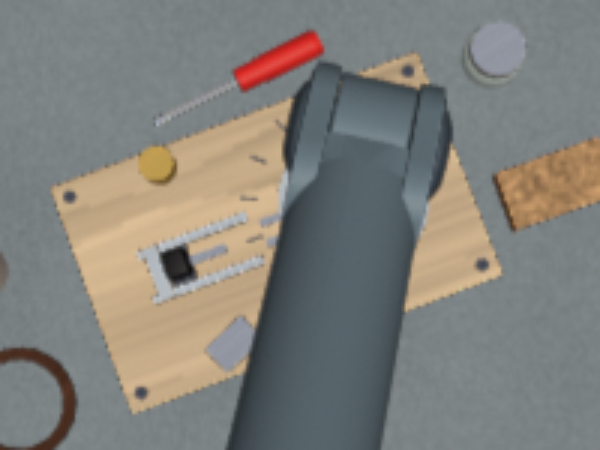

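```bash
python3 - <<'E'
from h import *
def blob(f,box,th):
    p=cv2.imread(f);h=cv2.cvtColor(p,cv2.COLOR_BGR2HSV);m=cv2.inRange(h,(0,0,0),(179,255,th));k=np.zeros_like(m);k[box[1]:box[3],box[0]:box[2]]=1;m*=k
    c=max(cv2.findContours(m,0,2)[0],key=cv2.contourArea);M=cv2.moments(c);return M['m10']/M['m00'],M['m01']/M['m00'],cv2.boundingRect(c)
for f in("pics/top0.png","pics/top3raw.png"):
    b=blob(f,(225,215,270,245),50);print(b,tojig(ray("top",b[:2],.089)))
b=blob("pics/side0.png",(270,215,310,260),40);print(b)
b=blob("pics/side3raw.png",(270,215,310,260),40);print(b)
for y in(.0425,.089,.0915):print(y,proj("side",J(0,y,.0675)),proj("side",J(0,y+.011,.046)),proj("side",J(0,y-.011,.089)))
E
```

```text
(255.41228070175438, 226.31578947368422, (251, 221, 10, 11)) (np.float64(-0.002440048373220455), np.float64(0.042791909950050444))
(238.72043010752688, 232.66666666666666, (234, 228, 10, 11)) (np.float64(-0.002672364664132881), np.float64(0.08890609731359225))
(289.81086142322096, 232.93539325842696, (284, 223, 12, 21))
(291.00333333333333, 245.01, (286, 235, 12, 21))
0.0425 [289.44751868 232.64552355] [289.69788436 243.64866544] [289.19666921 221.62111986]
0.089 [290.70660368 244.53133225] [290.96705151 256.02136486] [290.44562972 233.01808833]
0.0915 [290.77754174 245.2009901 ] [291.03855429 256.71842237] [290.51600061 233.66023419]
```

Both views put the lock at its stop: side ≈ 0.091 along jig y, top ≈ 0.089 but biased because it sees the side face. That agrees with the stall. Now I descend on the knob and grip it.

```bash
python3 - <<'E'
from h import *
P=J(-.0005,-.0748,.087)
servo_line(P,vel=.10)
print(current_t(),tojig(current_position()),current_position()[2],current_contact_force())
clamp()
print(current_t(),current_finger_gap(),tojig(current_position()),current_contact_force(),current_ft_torque(),np.round(current_q(),3))
r=Ro.from_quat(np.roll(current_ee_rot(),-1)).as_matrix();print("jaw deg",np.degrees(np.arctan2(r[1,1],r[0,1])),"tilt",r[:,2])
p,_=grab_frame("side");cv2.imwrite("pics/s4.png",cv2.resize(p[130:330,180:420],None,fx=3,fy=3))
E
```

```text
10.4833 (np.float64(0.00010026737903566335), np.float64(-0.07517967469817549)) 0.08761318642277764 [ 0.23309094  0.20300964 -0.63447457]
11.125 0.17683875618777925 (np.float64(0.0009471132230477984), np.float64(-0.0766309009948715)) [ 4.0401914  -2.3500561  -1.35441443] [-0.33021623 -0.71308675  0.08961583] [-0.663  0.546  0.721  1.932 -0.478  0.836 -0.311]
jaw deg -35.84403657907702 tilt [ 0.00464046 -0.00187093 -0.99998748]
```

View pics/s4.png

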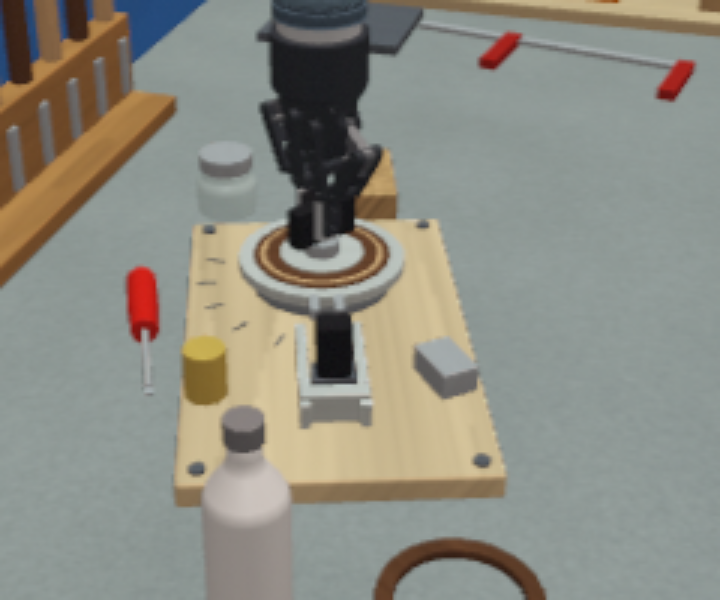

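The pads hold the bar's middle at about (322,220), and the fork at (325,303) is still home. Now I turn the wrist clockwise in small steps.

```bash
python3 - <<'E'
from h import *
q=np.array(solve_ik(J(.0009,-.0766,.087),quat(-35.8)));print(np.round(q,3))
a0=-35.844
def jaw():
    r=Ro.from_quat(np.roll(current_ee_rot(),-1)).as_matrix();return np.degrees(np.arctan2(r[1,1],r[0,1]))
goto_joints(q)
for i in range(1,7):
    k=q.copy();k[6]+=i*.3927/2;goto_joints(k)
    print(i,round(current_t(),2),"cw rad",round(np.radians(a0-jaw()),3),"F",np.round(current_contact_force(),1),"Mz",round(current_ft_torque()[2],3),tojig(current_position()))
    if i==1 and jaw()>a0: print("WRONG");break
dwell(.3)
print(current_t(),np.radians(a0-jaw()),current_ft_torque(),current_finger_gap())
for n in("side","top"):
    p,_=grab_frame(n);cv2.imwrite(f"pics/{n}5raw.png",p)
    r=p[130:330,180:420] if n=="side" else p[145:295,180:380]
    cv2.imwrite(f"pics/{n}5.png",cv2.resize(r,None,fx=3,fy=3))
E
```

```text
[-0.659  0.549  0.719  1.929 -0.479  0.841 -0.309]
1 11.73 cw rad -0.177 F [-0.5  1.9  5.5] Mz -3.347 (np.float64(0.0011690390961203662), np.float64(-0.07639673543655959))
WRONG
12.0333 -0.17684654003006306 [ 0.34258931  0.20875874 -3.36215162] 0.17857520579243383
```

View pics/side5.png

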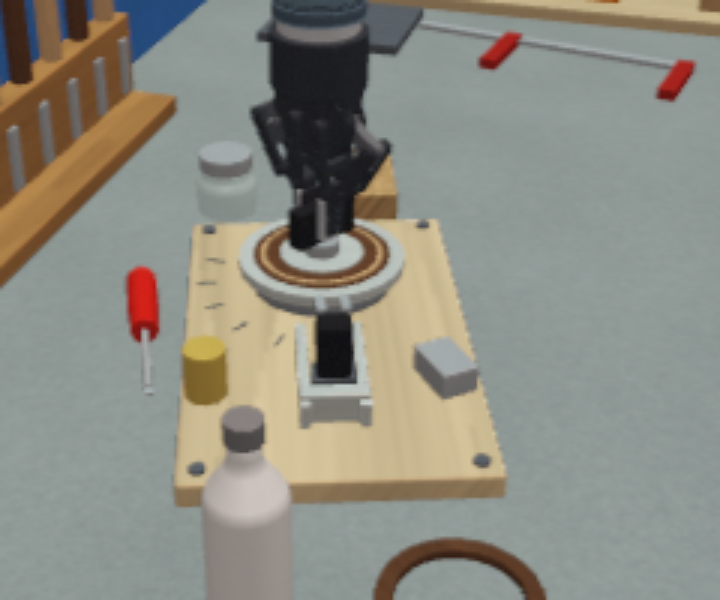

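View pics/top5.png

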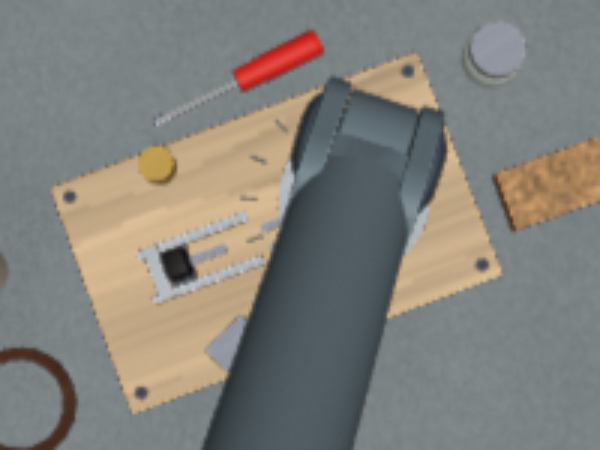

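Positive q7 turns anticlockwise. My check stopped it after one half-click step, with the knob pushed against its home stop (fork at (333,303)). I'll go back, open and re-clamp to realign the pads on the bar, then turn the other way.

```bash
cat >> h.py <<'E'
def jaw():
    r=Ro.from_quat(np.roll(current_ee_rot(),-1)).as_matrix();return np.degrees(np.arctan2(r[1,1],r[0,1]))
Q0=np.array([0.]*7)
E
python3 - <<'E'
from h import *
q=np.array(solve_ik(J(.0004,-.0757,.087),quat(-35.8)));print(np.round(q,3))
goto_joints(q); print(current_t(),jaw(),current_ft_torque()[2])
let_go(); dwell(.2)
p,_=grab_frame("side");cv2.imwrite("pics/s6.png",cv2.resize(p[130:330,180:420],None,fx=3,fy=3))
clamp();dwell(.1)
np.save("qb.npy",q)
print(current_t(),jaw(),current_ft_torque()[2],current_finger_gap(),tojig(current_position()))
E
```

```text
[-0.694  0.565  0.765  1.932 -0.516  0.85  -0.28 ]
12.4167 -35.56323987557432 -0.015958367192293793
14.0917 -35.826188584561166 -0.04112438309389446 0.1747211894808134 (np.float64(0.001033145879482136), np.float64(-0.07664341883371063))
```

View pics/s6.png

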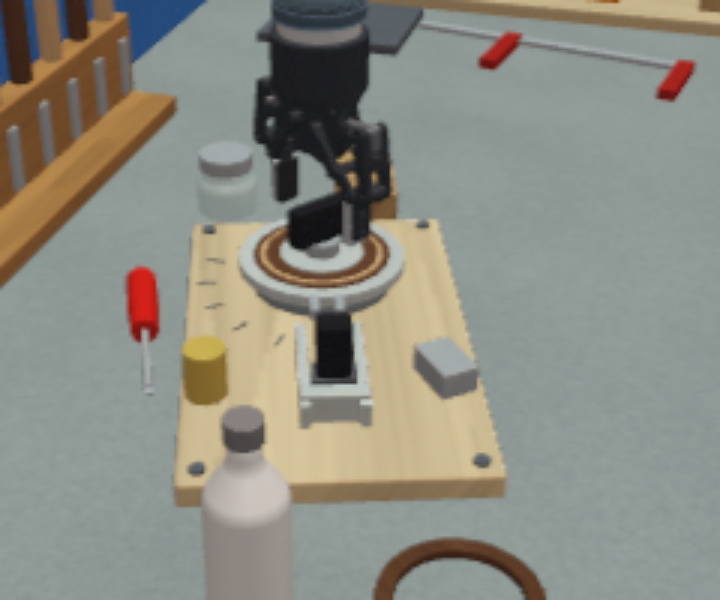

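The fork (328,303) and knob (320,222) are back at home, realigned and clamped. Now I turn with q7 negative.

```bash
python3 - <<'E'
from h import *
q=np.load("qb.npy");a0=jaw()
for i in range(1,7):
    k=q.copy();k[6]-=i*.3927/2;goto_joints(k)
    cw=np.radians((a0-jaw()+180)%360-180)
    print(i,round(current_t(),2),"cw",round(cw,3),"F",np.round(current_contact_force(),1),"Mz",round(current_ft_torque()[2],3),np.round(tojig(current_position()),4))
    if cw<0: print("WRONG");break
dwell(.4)
print(current_t(),np.radians(a0-jaw()),current_ft_torque()[2],current_finger_gap())
for n in("side","top"):
    p,_=grab_frame(n);cv2.imwrite(f"pics/{n}7raw.png",p)
    r=p[170:270,230:350] if n=="side" else p[145:295,180:380]
    cv2.imwrite(f"pics/{n}7.png",cv2.resize(r,None,fx=6 if n=="side" else 3,fy=6 if n=="side" else 3,interpolation=cv2.INTER_CUBIC))
E
```

```text
1 14.4 cw 0.197 F [ 4.9 -2.4 -3.5] Mz 0.014 [ 0.0013 -0.0771]
2 14.71 cw 0.394 F [ 5.7 -3.6 -3.6] Mz -0.017 [ 0.0015 -0.0776]
3 15.02 cw 0.59 F [ 6.4 -3.4 -5.2] Mz 0.017 [ 0.0015 -0.0782]
4 15.32 cw 0.787 F [ 7.3 -4.4 -6.9] Mz 0.049 [ 0.0015 -0.0788]
5 15.63 cw 0.984 F [ 6.4 -6.1 -6.1] Mz -0.01 [ 0.0013 -0.0793]
6 15.94 cw 1.181 F [ 6.7 -6.  -5.5] Mz -0.006 [ 0.0011 -0.0799]
16.3417 1.18062828643057 0.008194210403466254 0.17675807587568593
```

View pics/side7.png

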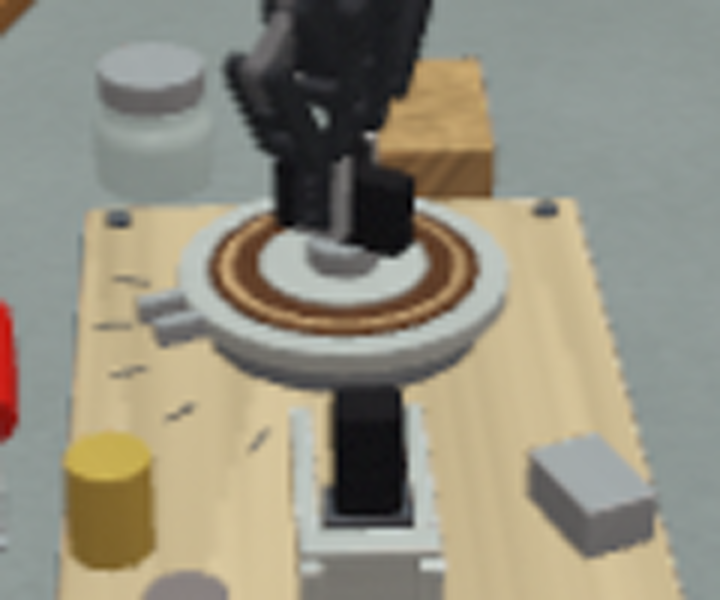

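View pics/top7.png

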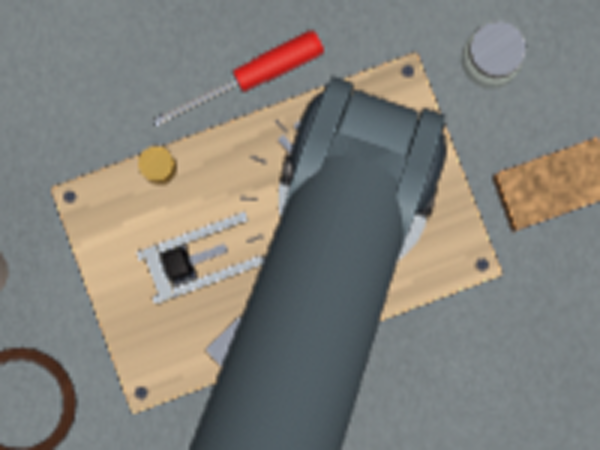

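```bash
python3 - <<'E'
from h import *
for n in range(6):
    a=n*.3927; d=np.array([np.sin(a),np.cos(a)])
    f=J(.086*d[0],-.075+.086*d[1],.046)
    i=J(.068*d[0],-.075+.068*d[1],.046)
    print(n,"fork crop",(proj("side",f)-[230,170])*6,"root",(proj("side",i)-[230,170])*6)
E
```

```text
0 fork crop [351.78310106 379.459472  ] root [349.21561748 354.42990624]
1 fork crop [264.57741231 372.52630063] root [281.29532587 349.12290207]
2 fork crop [191.289366   348.72210845] root [223.80745319 330.80040335]
3 fork crop [144.19323138 312.95686218] root [186.2087255 303.030532 ]
4 fork crop [129.37148248 271.91287366] root [173.5893701  270.80847206]
5 fork crop [146.65601808 232.28194177] root [186.38013436 239.33480287]
```

The fork ends are at about (140,305) and (160,335) in the crop, midpoint (150,318). The projection for stop 3 is (144,313), against (191,349) for stop 2 and (129,272) for stop 4. The turning moment is about 0, so the dial is seated. The lock is still against its stop, so I'm handing in.

```bash
python3 - <<'E'
from h import *
print(np.abs(current_joint_vel()).max(),current_finger_gap(),current_t())
print(hand_in())
E
```

```text
0.002770963931063814 0.17705157874713326 16.4417
the job is handed in; nothing more can be done
None
```

I slid the transport lock to its end stop, then turned the knob clockwise three clicks. I handed in at 16.4 s with the knob still gripped in the third stop.

- **Dial:** The wrist had turned 1.181 rad clockwise (target 1.178), with almost no turning moment left. The fork in the side view is closest to where stop 3 should be. It reads about 0.05 rad short of it, within what I can resolve in the picture.
- **Lock:** It stalled with rising force about where the end stop should be. The side view puts it at 54 mm of travel and the top view at 52 mm; the top view reads low because it also sees the grip's side face.
- **Bystanders:** Those in view looked unmoved in the last pictures; I did not measure them.

**Wrong-way turn:** My first turn went anticlockwise by half a click and pressed the knob against its home stop with about 3.3 N m. The direction check stopped it. I went back, opened and re-clamped, and saw the dial back at home before turning it the right way.

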